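Check the canister with the dip rod, then hold its bayonet lid half-turned

TASK

Take the dip rod out of its wooden stand by its grip, dip its tip at least halfway down into the open screwed-down canister without pressing on the bottom, and stand the rod back fully home in its stand. Then set the bayonet lid down into the canister with its lugs through the two notches until it sits flat on the rim, turn it clockwise (seen from above) halfway to the lock, that is 45 degrees, to the single raised mark and stopping before the lock catch, and finish still gripping the lid there: do not let go of it. Leave the bottle, the heart mould and the tin where they stand.

Things in the scene. Friction and masses are not known exactly. Their poses are not given: they have to be found in the camera images.
- canister: Fixed open steel canister on a 112 mm foot plate. Origin: centre of its underside, z up, x axis through its two rim notches (a half turn looks the same). Collar 88 mm in diameter, flat rim at z = 85 mm, inner floor at z = 8 mm, mouth 54 mm in diameter. Under the 6 mm thick rim runs a groove (z 70 to 79 mm) for the lid's lugs; it starts at the notches and goes clockwise only (negative about z).
- canister_notch (a point): The notch at the canister's +x, at rim height, 30 mm from the axis; the other is at -x. Each is cut through the rim, 16 mm wide, reaching out to 33.5 mm from the axis.
- half_mark (a point): Single raised dark mark on the rim, 40 mm from the axis, 45 degrees clockwise (seen from above) of the +x notch; another like it lies across the mouth. The handle bar points at these marks when the lid is half-turned.
- lock_mark (a point): Pair of raised dark marks on the rim, 90 degrees clockwise of the +x notch (and again across the mouth): the locked position, against a stop. A lug begins to touch the spring catch before it at about 60 degrees; until then the lid turns freely with slight friction.
- lid: Loose bayonet lid, about 0.18 kg, on its nose. Origin: centre of the nose's underside, z up; x along handle and lugs (a half turn looks the same). Plug 48 mm in diameter to z = 22 mm, tapering below z = 9 mm to 34 mm. Two lugs at +x and -x, 10 mm wide, z 9 to 14 mm, reaching 31 mm from the axis. Disc 72 mm, z 22 to 28 mm, which rests on the rim: the origin is then 63 mm above the canister's.
- lid_handle (a point): Centre of the lid's grey bar handle, 42 mm above the lid's origin: the bar is 64 mm long (along x), 16 mm wide, and spans 28 to 56 mm above the origin; grip it across the 16 mm. If the lugs miss their notches the lid stays about 13 mm too high.
- dip_rod: Loose steel dip rod, 0.05 to 0.1 kg, upright in its stand. Origin: its tip (lower end), z up along the rod. Rod 9 mm in diameter, tip to z = 70 mm; collar 28 mm in diameter, z 70 to 74 mm, which rests on the stand's top; square grey grip 20 x 20 mm, sides along x and y, z 74 to 130 mm. In its stand the tip is 10 mm above the work surface.
- rod_grip (a point): Centre of the dip rod's square grip, 108 mm above the tip.
- rod_stand: Fixed wooden block, 70 x 70 mm, 80 mm high, with a vertical 14 mm through hole at its centre for the dip rod. Origin: centre of its underside.
- scent_bottle: Bystander: small brown dropper bottle with black cap, 28 mm across, 72 mm high. Origin: centre of its underside.
- heart_mould: Bystander: ivory heart-shaped silicone mould, 50x55x44 mm. Origin: centre of its underside.
- wick_tin: Bystander: round plain tin, 62 mm in diameter, 42 mm high. Origin: centre of its underside.
Things that resemble listed ones, but are neither listed nor needed, are in the scene too. Leave any purple or red look-alike of the lid alone. There is more than one size of the dip_rod; the one meant has the size given above.

How it is judged:
On the way, in this order (a step that is already met when the one before it is completed fails the run):
1. the held dip rod's tip is inside the canister, at least halfway down (z of dip_rod in the frame of canister below 0.047 m and horizontal distance between dip_rod and canister below 0.025 m and contact force between the fingers and dip_rod above 1 N), for 0.1 s.
2. the dip rod stands fully home in its stand, released (z of dip_rod in the frame of rod_stand below 0.016 m and horizontal distance between dip_rod and rod_stand below 0.006 m and angle between dip_rod's own z axis and vertical below 0.1 rad and contact force between the fingers and dip_rod below 0.1 N), for 0.2 s.
3. the lid sits flat on the rim with its lugs in at the notches, not yet turned (z of lid in the frame of canister between 0.058 and 0.067 m and horizontal distance between lid and canister below 0.006 m and angle between lid's own z axis and vertical below 0.09 rad and angle between the x axis of lid and the x axis of canister, either way round below 0.25 rad), for 0.1 s.
At the end, for the whole second after the job is handed in: Lid flat on the rim (origin 58-67 mm above the canister's, within 6 mm of its axis, tilt < 5 deg), turned 35-55 deg clockwise from the notches, at rest, still gripped (over 2 N); rod released, upright in its stand (tip under 16 mm up, within 6 mm of the hole's axis); bystanders within 30 mm (all of step 2 and z of lid in the frame of canister between 0.058 and 0.067 m and horizontal distance between lid and canister below 0.006 m and angle between lid's own z axis and vertical below 0.09 rad and angle between the x axis of lid and the x axis of canister, either way round between 0.61 and 0.96 rad and contact force between the fingers and lid above 2 N and angular speed of lid below 0.1 rad/s and linear speed of lid below 0.02 m/s and distance of each of scent_bottle, heart_mould, wick_tin from where it was at the start of the episode below 0.03 m); the arm keeps its last pose, push and grip.
It fails at once if the lid is turned on into the lock catch (over 62 degrees) (z of lid in the frame of canister below 0.069 m and horizontal distance between lid and canister below 0.008 m and angle between the x axis of lid and the x axis of canister, either way round above 1.08 rad).
It fails at once if the dip rod is pressed on the canister with more than 15 N (contact force between dip_rod and canister above 15 N).
It fails at once if a bystander is moved by more than 30 mm or knocked over (distance of any of scent_bottle, heart_mould, wick_tin from where it was at the start of the episode above 0.03 m or angle between any of scent_bottle, heart_mould, wick_tin's own z axis and vertical above 0.5 rad).
It also fails if it takes over 72 s, if anything falls off the work surface, if the arm or the gripper's body presses on something with over 40 N, if the wrist force passes 120 N, or if a joint passes its speed limit or range.

ROBOT

A 6-joint arm with a two-finger parallel gripper is mounted at the origin on a cart in front of the work surface, level with it; the furniture and walls round the work are solid. World frame = base frame: x ahead of the robot, y to its left, z up, the work surface at z = 0. Lengths are in m, angles in rad, forces in N, time in s.
With the tool pointing down it reaches from about 0.25 to 0.725 m from the base axis. Payload 9.7 kg.
Tool frame: the origin (TCP) lies midway between the tips of the shut fingers; the grasp point (between the pads) lies 19 mm behind it; z points along the fingers, y is the line along which they close (so a half turn about z gives the same grasp; the last joint's range is limited). The gripper opens to 85 mm and grips with 20 to 120 N. Pads are 22 mm wide; open, the fingers measure 114 mm over their backs; the gripper's body (76 mm by 85 mm) begins 54 mm behind the grasp point. The pads swing forward as they close: fully open they stand 13 mm farther back than shut.
Start: joints at [-1.315, 0.087, 0.176, 1.66, 0, 1.571], TCP at [0.139, -0.532, 0.231] pointing down, gripper open.
Joint ranges: [-3.13, 3.13], [-0.85, 1.81], [-1.15, 1.24], [-2.2, 2.28], [-1.44, 1.52], [-3.14, 3.14]. Speed limits (rad/s): [2.22, 2.22, 2.57, 3.14, 3.14, 3.14].

INTERFACE

Orientations are given as a unit quaternion [w, x, y, z].
In Python, from rig import bot, viewer, sign_off gives the robot as it stands.
- The arm moves only by the shell command python3 -m creep 'ROWS'. ROWS is a JSON object of lists of equal length, an entry for each row: "xyz": the shift along the tool's x, y, z in mm, a list of three; "angular": the turn, a rotation vector about the tool's x, y, z in degrees, a list of three; "claw": the finger opening in mm, from 0 to 85.4. A call has 1 to 5 rows; each row is the pose to reach, as a shift and turn from the pose commanded when the call began, along the tool's axes at that moment; what a row does not reach only later rows make up. A row lasts 1/8 s, in which the tool goes at most 62.5 mm and 10.7 degrees, less where a joint would pass 70% of its speed; a pose out of reach is approached as far as the arm can. A call with a gripper value outside its range is refused whole. The fingers move at their own pace and stop on an object; the grip force is fixed at half the most. Time passes only in rows, so rows that repeat a pose let the fingers close. It gives the time, the measured TCP pose, the force, the opening and the grip force at its end, in the units of the state.
- bot.get_state(): the state, without advancing time (a new reading comes with each control period).
- viewer.grab_frame(name): name is "scene" or "side" or "wrist"; returns (picture, depth): 400x640x3 uint8, red, green, blue; 400x640 float32, m along the optical axis (not along the pixel's ray), 0 where there is no reading.
- viewer.camera_model(name): a dict with "intrinsics" (3x3 intrinsics, pixels), "extrinsics" (4x4, takes a point from camera to world coordinates); the wrist camera has in their place "mount" (4x4, takes a point from camera to tool coordinates, whose origin is the TCP and whose axes are the flange's). Camera axes: x right, y down, z forward; pixel columns grow to the right and rows downward; lengths in m; the calibration is good to about 2 mm. A picture is of the moment at which its call begins: read the wrist's pose just before it. camera_model takes no time and is no camera call.
- sign_off(): hands the job in; it is judged then, once.
The state is a dict: "time": time; "joint_pos": joint angles; "qvel": joint speeds; "joint_torque": joint torques, N m; "tool_pos": TCP position; "orientation": TCP orientation; "contact_force": force on the tool from outside, world axes, zero at the start; "moment": the same for the moment, N m; "opening": opening from 0.0 (shut) to 1.0 (fully open); "finger_force": force on a finger pad.
Only numpy, scipy, OpenCV 4.12 (cv2) and the standard library are available. Lean on these libraries where they do the work, as an engineer would, in place of code of your own. Each camera call takes 0.05 s, during which the arm holds its last target. There are 200 camera calls.

## Working session

There is one attempt and no reset: what is moved stays moved. The work goes in short steps, Python scripts to look and compute and a shell command to move; the robot and the scene stay as the last step left them, time stands still between calls to the robot, and variables do not carry over. Pictures are saved under pics/ and viewed, at most 13 in all, crops included, and the job is handed in when it is done.

```bash
ls; mkdir -p pics
python3 - <<'E'
from rig import bot, viewer
import cv2, numpy as np
s=bot.get_state(); print(s)
for n in ("scene","side"):
    p,d=viewer.grab_frame(n); cv2.imwrite(f"pics/{n}0.png",p[:,:,::-1]); np.save(f"pics/{n}0.npy",d)
    print(viewer.camera_model(n))
print(viewer.camera_model("wrist"))
E
```

```text
pics
{'time': 0.0, 'joint_pos': array([-1.31499466e+00,  8.74409220e-02,  1.75140437e-01,  1.65977935e+00,
        6.34583256e-06,  1.57080122e+00]), 'qvel': array([-0.00058999, -0.00089497, -0.00064039, -0.00166427, -0.00081595,
        0.0009361 ]), 'joint_torque': array([ 1.67789262e-04, -5.20394325e+01,  4.64800000e+01,  1.64362678e-02,
        6.51728169e-05, -1.26481319e-05]), 'tool_pos': array([ 0.13910778, -0.53189052,  0.23059682]), 'orientation': array([-6.36916892e-04,  9.91831940e-01,  1.27549952e-01, -7.87118692e-05]), 'contact_force': array([-0.04050573, -0.01929657, -0.23264383]), 'moment': array([-0.05628258,  0.03189151,  0.00524817]), 'finger_force': 0.0, 'opening': 1.001517586047202}
{'intrinsics': array([[411.12044858,   0.        , 315.36019242],
       [  0.        , 411.12044858, 198.14316506],
       [  0.        ,   0.        ,   1.        ]]), 'extrinsics': array([[-0.75313112, -0.36289574,  0.54872598, -0.13119816],
       [-0.65750134,  0.3872741 , -0.64630547,  0.84519214],
       [ 0.02203415, -0.84754083, -0.53027261,  0.76719   ],
       [ 0.        , 
[... 292 characters left out ...]
  [-0.32097167,  0.46377515, -0.82576619,  0.79565707],
       [ 0.0097185 , -0.87024069, -0.4925309 ,  0.55049527],
       [ 0.        ,  0.        ,  0.        ,  1.        ]])}
{'intrinsics': array([[300.65632601,   0.        , 321.65971545],
       [  0.        , 300.65632601, 194.21328192],
       [  0.        ,   0.        ,   1.        ]]), 'mount': array([[ 2.68650689e-04, -9.51227977e-01, -3.08488678e-01,
         7.94594424e-02],
       [ 9.99999335e-01, -9.03686094e-05,  1.14951272e-03,
         1.22651683e-03],
       [-1.12132635e-03, -3.08488782e-01,  9.51227320e-01,
        -1.44138955e-01],
       [ 0.00000000e+00,  0.00000000e+00,  0.00000000e+00,
         1.00000000e+00]])}
```

View pics/scene0.png

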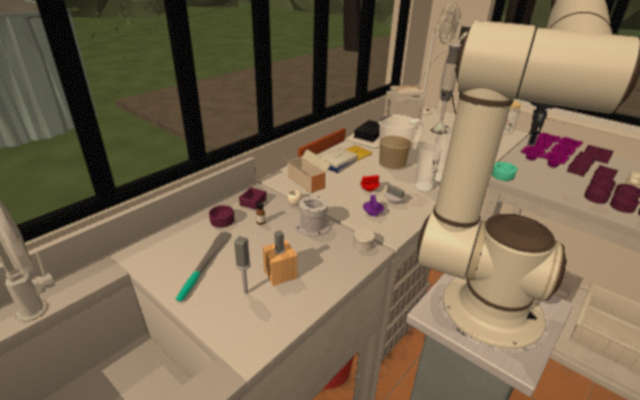

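View pics/side0.png

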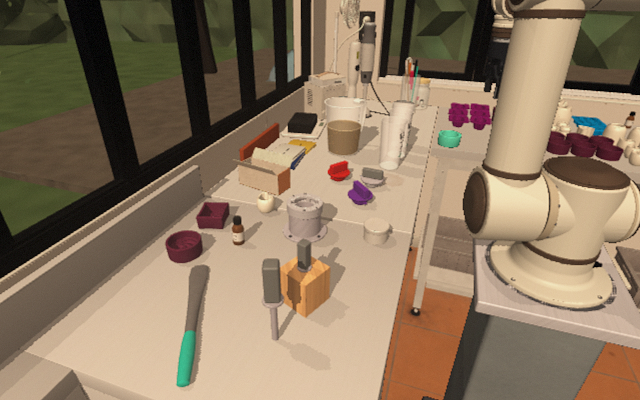

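The side view shows the canister (305,215), the grey lid (373,177) with purple (360,193) and red (339,171) look-alikes, and the tin (376,232). The bottle is at (238,230) and the heart mould at (266,202). There are two rods, one in the wooden stand (304,255) and a bigger one standing free (272,290). The one in the stand fits the description. I'll measure them and confirm in a crop.

```bash
cat > h.py <<'E'
import numpy as np, cv2
from scipy.spatial.transform import Rotation as R
from rig import bot, viewer
def pose():
    s=bot.get_state(); T=np.eye(4); q=s["orientation"]
    T[:3,:3]=R.from_quat([q[1],q[2],q[3],q[0]]).as_matrix(); T[:3,3]=s["tool_pos"]; return T
def cam(n):
    c=viewer.camera_model(n); K=c["intrinsics"]
    return K,(pose()@c["mount"] if n=="wrist" else c["extrinsics"])
def cloud(K,T,d):
    v,u=np.indices(d.shape); P=np.stack([(u-K[0,2])/K[0,0]*d,(v-K[1,2])/K[1,1]*d,d],-1)
    W=P@T[:3,:3].T+T[:3,3]; W[d==0]=np.nan; return W
def onplane(K,T,u,v,z):
    r=T[:3,:3]@np.array([(u-K[0,2])/K[0,0],(v-K[1,2])/K[1,1],1]); return T[:3,3]+r*(z-T[2,3])/r[2]
E
python3 - <<'E'
from h import *
K,T=cam("side"); d=np.load("pics/side0.npy"); W=cloud(K,T,d)
for nm,(u,v) in dict(can=(305,203),canfront=(305,222),lidh=(373,173),purple=(360,187),red=(340,166),tin=(376,224),bottle=(238,219),heart=(266,196),rodtop=(304,243),rodface=(305,262),rod2=(272,262),rod2low=(275,335),stand=(305,280)).items():
    print(nm,np.nanmedian(W[v-1:v+2,u-1:u+2].reshape(-1,3),0).round(3))
p=cv2.imread("pics/side0.png")
cv2.imwrite("pics/crop1.png",cv2.resize(p[155:345,225:425],None,fx=3,fy=3,interpolation=cv2.INTER_CUBIC))
E
```

```text
can [0.568 0.014 0.065]
canfront [0.545 0.078 0.051]
lidh [ 0.445 -0.254  0.047]
purple [ 0.459 -0.136  0.055]
red [ 0.552 -0.263  0.05 ]
tin [0.385 0.015 0.042]
bottle [0.685 0.146 0.071]
heart [ 0.702 -0.038  0.032]
rodtop [0.476 0.273 0.14 ]
rodface [0.471 0.278 0.103]
rod2 [0.49  0.375 0.172]
rod2low [0.489 0.381 0.016]
stand [0.463 0.301 0.08 ]
```

View pics/crop1.png

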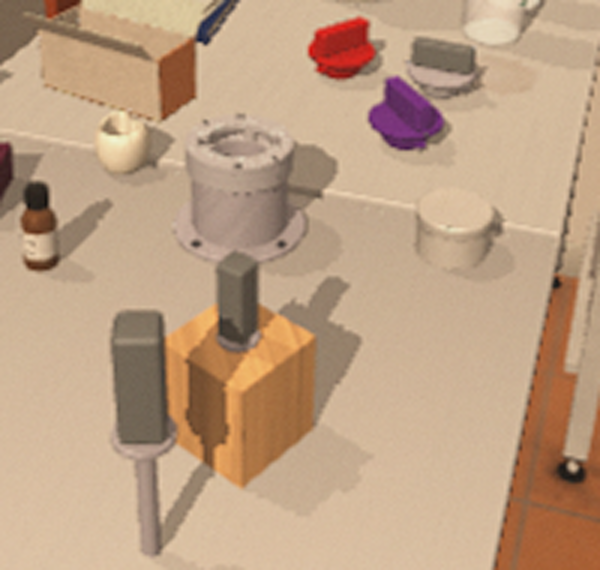

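The stand's rod top is at z = 0.140, which equals 10 + 130 mm, so that is the right rod; the free-standing one is larger. The grey lid is at about (0.445, -0.254). I'm moving toward it for a wrist view on the way.

```bash
python3 -m creep '{"xyz":[[60,-44,-30],[110,-88,-60],[160,-130,-80],[210,-170,-80],[260,-170,-80]],"angular":[[0,0,0],[0,0,0],[0,0,0],[0,0,0],[0,0,0]],"claw":[85,85,85,85,85]}'
python3 - <<'E'
from h import *
print(bot.get_state()["joint_pos"].round(2))
K,T=cam("wrist"); p,d=viewer.grab_frame("wrist"); cv2.imwrite("pics/w1.png",p[:,:,::-1]); np.savez("pics/w1.npz",K=K,T=T,d=d)
E
```

```text
time: 0.72
tool_pos: [0.3336, -0.3085, 0.3118]
orientation: [0.001, 0.992, 0.127, 0.001]
contact_force: [0.8, -1.1, 0.3]
opening: 0.996
finger_force: 0.0
[-0.75 -0.1   0.15  1.82 -0.    2.14]
```

View pics/w1.png

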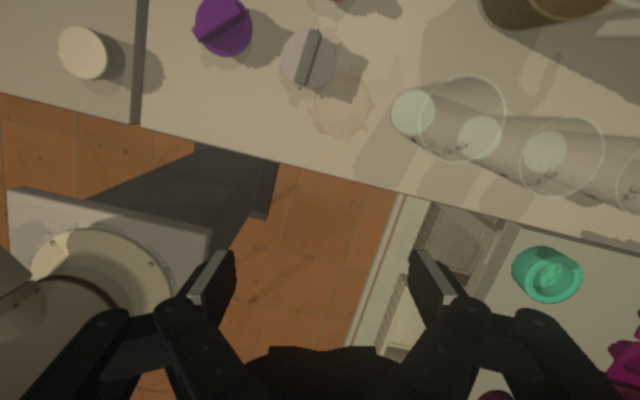

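The wrist view shows the grey lid at (308,60) with its handle running from (318,32) to (300,85), the purple lid at (222,25) and the tin at (83,52). Next I'll compute the lid pose from the depth points.

```bash
cat >> h.py <<'E'
def blob(W,c,r,z0,z1):
    m=(np.hypot(W[...,0]-c[0],W[...,1]-c[1])<r)&(W[...,2]>z0)&(W[...,2]<z1)
    P=W[m]; 
    if len(P)<5: print("few",len(P)); return None
    (cx,cy),(w,h),a=cv2.minAreaRect((P[:,:2]*1000).astype(np.float32))
    if w<h: w,h,a=h,w,a+90
    print("n",len(P),"mean",P.mean(0).round(4),"rect c",round(cx,1),round(cy,1),"size",round(w,1),round(h,1),"ang",round((a+90)%180-90,1)); return P
E
python3 - <<'E'
from h import *
z=np.load("pics/w1.npz"); W=cloud(z["K"],z["T"],z["d"])
blob(W,(.445,-.25),.06,.05,.065); blob(W,(.445,-.25),.06,.022,.034); 
K,T=cam("side"); W=cloud(K,T,np.load("pics/side0.npy"))
print("side"); blob(W,(.445,-.25),.06,.05,.065); blob(W,(.445,-.25),.06,.022,.034)
blob(W,(.56,.04),.07,.08,.092);blob(W,(.47,.265),.05,.12,.15)
E
```

```text
n 750 mean [ 0.45   -0.2626  0.0571] rect c 449.5 -262.3 size 63.9 16.1 ang -4.9
n 1779 mean [ 0.4492 -0.2626  0.0296] rect c 449.3 -262.2 size 71.2 70.5 ang 62.5
side
n 88 mean [ 0.4465 -0.2565  0.0554] rect c 445.5 -258.8 size 60.7 20.2 ang -8.7
n 143 mean [ 0.446  -0.2434  0.0293] rect c 445.2 -246.4 size 72.3 45.9 ang 6.2
n 438 mean [0.5569 0.0463 0.0853] rect c 558.7 43.0 size 89.3 85.8 ang -72.0
n 188 mean [0.4744 0.2729 0.1336] rect c 475.8 269.0 size 21.8 20.4 ang 71.2
```

```bash
python3 -m creep '{"xyz":[[35,-51,-4],[70,-102,-8],[105,-153,-12],[140,-204,-16],[175,-255,-20]],"angular":[[0,0,-10],[0,0,-20],[0,0,-30],[0,0,-40],[0,0,-50]],"claw":[85,85,85,85,85]}'
python3 -m creep '{"xyz":[[25,-45,0],[50,-90,0],[50,-90,0],[50,-90,0]],"angular":[[0,0,0],[0,0,0],[0,0,0],[0,0,0]],"claw":[85,85,85,85]}'
python3 - <<'E'
from h import *
print(bot.get_state()["joint_pos"].round(2))
K,T=cam("wrist"); p,d=viewer.grab_frame("wrist"); cv2.imwrite("pics/w2.png",p[:,:,::-1]); np.savez("pics/w2.npz",K=K,T=T,d=d)
W=cloud(K,T,d); print(T[:3,3],R.from_matrix(T[:3,:3]).as_rotvec(True))
blob(W,(.56,.04),.055,.08,.092);blob(W,(.475,.269),.05,.12,.15);blob(W,(.475,.269),.06,.077,.083)
E
```

```text
time: 1.4
tool_pos: [0.4382, -0.0174, 0.3304]
orientation: [0.0, 0.843, 0.537, 0.0]
contact_force: [1.0, -0.7, -0.3]
opening: 0.995
finger_force: 0.0
time: 1.9
tool_pos: [0.3781, 0.0643, 0.3303]
orientation: [0.0, 0.845, 0.535, 0.0]
contact_force: [0.9, 0.5, 0.3]
opening: 0.998
finger_force: 0.0
[ 0.17 -0.24  0.07  1.88 -0.    2.18]
[0.41255462 0.13477059 0.47446841] [158.37017907 -35.53021636  -5.55231733]
n 2636 mean [0.5609 0.0415 0.0865] rect c 560.3 40.0 size 88.0 87.4 ang -24.6
few 0
few 0
```

View pics/w2.png

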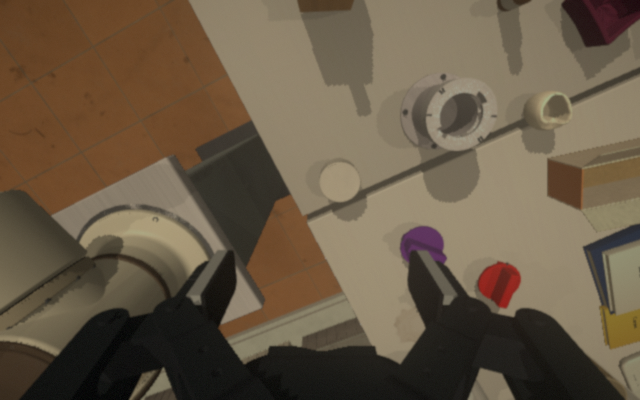

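Wrist view 2 shows the canister at (457,112), the tin at (340,182), the heart mould at (548,108), and only the edge of the stand at the top (325,0). I'll move closer so that both the stand and the canister are in view.

```bash
python3 -m creep '{"xyz":[[40,30,5],[80,60,10],[110,75,20],[110,75,20]],"angular":[[0,0,0],[0,0,0],[0,0,0],[0,0,0]],"claw":[85,85,85,85]}'
python3 - <<'E'
from h import *
print(bot.get_state()["joint_pos"].round(2))
K,T=cam("wrist"); p,d=viewer.grab_frame("wrist"); np.savez("pics/w3.npz",K=K,T=T,d=d,p=p)
W=cloud(K,T,d); print(T[:3,3])
blob(W,(.56,.04),.055,.083,.092);blob(W,(.475,.269),.05,.13,.15);blob(W,(.475,.269),.06,.077,.083)
b=p[:,:,::-1]
# canister top-down rectified at z=85mm, and stand crop side by side
c=np.array([.5603,.040]); 
g=np.linspace(-.05,.05,500); X,Y=np.meshgrid(c[0]+g,c[1]+g[::-1])
Q=(np.stack([X,Y,np.full_like(X,.085)],-1)-T[:3,3])@T[:3,:3]; u=Q[...,0]/Q[...,2]*K[0,0]+K[0,2]; v=Q[...,1]/Q[...,2]*K[1,1]+K[1,2]
cv2.imwrite("pics/can.png",cv2.remap(b,u.astype(np.float32),v.astype(np.float32),cv2.INTER_CUBIC))
E
```

```text
time: 2.45
tool_pos: [0.4946, 0.1314, 0.3077]
orientation: [-0.001, 0.845, 0.534, -0.002]
contact_force: [0.2, 0.5, -0.5]
opening: 0.993
finger_force: 0.0
[ 0.26  0.04  0.28  1.81 -0.    2.27]
[0.52977438 0.20188378 0.45157146]
n 2155 mean [0.5612 0.0414 0.0868] rect c 560.6 40.3 size 88.0 87.7 ang -79.7
n 524 mean [0.4794 0.2654 0.1404] rect c 478.5 266.2 size 20.4 20.2 ang -16.3
n 3226 mean [0.4804 0.2657 0.0815] rect c 478.4 266.4 size 70.5 70.2 ang -23.0
```

View pics/can.png

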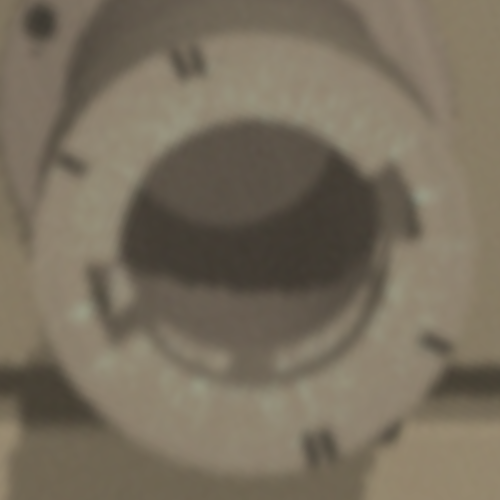

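Enlarged and rectified at 5 px/mm, the picture shows the notches at (400,205) and (110,300), the double marks at (187,63) and (320,448), and the single marks at (70,162) and (437,342). This gives a canister x axis of about 19° and a centre of about (0.561, 0.040). The rod and stand axis is at (0.4785, 0.2662); the sizes of 20 mm and 70 mm both match.

```bash
python3 -m creep '{"xyz":[[45,-30,10],[90,-60,40],[115,-72,90],[115,-72,120],[115,-72,120]],"angular":[[0,0,-4],[0,0,-7.4],[0,0,-7.4],[0,0,-7.4],[0,0,-7.4]],"claw":[60,60,60,60,60]}'
python3 - <<'E'
from h import *
T0=pose(); K,T=cam("wrist"); p,d=viewer.grab_frame("wrist")
W=cloud(K,T,d); print(T0[:3,3],np.degrees(np.arctan2(T0[1,0],T0[0,0])),bot.get_state()["joint_pos"].round(2))
blob(W,(.4785,.266),.03,.132,.15);blob(W,(.4785,.266),.06,.077,.083)
cv2.imwrite("pics/w4.png",p[:,:,::-1])
E
```

```text
time: 3.12
tool_pos: [0.4761, 0.265, 0.189]
orientation: [-0.0, 0.809, 0.588, -0.002]
contact_force: [-0.6, -0.0, 1.2]
opening: 0.7
finger_force: 0.0
[0.47609439 0.26501847 0.18898531] 72.01188564712268 [ 0.51  0.07  0.08  1.58 -0.    2.39]
n 837 mean [0.4792 0.2685 0.1406] rect c 478.7 267.0 size 20.2 19.6 ang 72.5
n 4699 mean [0.4803 0.2719 0.0816] rect c 478.5 266.3 size 70.9 70.3 ang 67.0
```

View pics/w4.png

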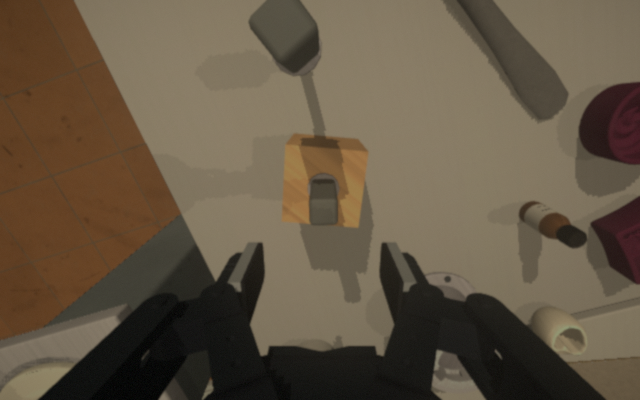

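The rod grip sits at (323,200), centred between the fingers, and the larger rod is clear at (285,35). I'm descending to grip it.

```bash
python3 -m creep '{"xyz":[[2,2,35],[2,2,65],[2,2,90],[2,2,90],[2,2,90]],"angular":[[0,0,0],[0,0,0],[0,0,0],[0,0,0],[0,0,0]],"claw":[60,60,60,60,60]}'
python3 -m creep '{"xyz":[[0,0,0],[0,0,0],[0,0,0],[0,0,0],[0,0,0]],"angular":[[0,0,0],[0,0,0],[0,0,0],[0,0,0],[0,0,0]],"claw":[10,10,10,10,10]}'
```

```text
time: 3.8
tool_pos: [0.4806, 0.2677, 0.103]
orientation: [0.0, 0.809, 0.588, 0.001]
contact_force: [-0.0, 0.6, 0.4]
opening: 0.7
finger_force: 0.0
time: 4.42
tool_pos: [0.4798, 0.2679, 0.1013]
orientation: [0.0, 0.809, 0.588, 0.001]
contact_force: [0.0, -0.4, 5.7]
opening: 0.224
finger_force: 58.4
```

```bash
python3 -m creep '{"xyz":[[0,0,-25],[0,0,-60],[0,0,-100],[0,0,-115],[0,0,-115]],"angular":[[0,0,0],[0,0,0],[0,0,0],[0,0,0],[0,0,0]],"claw":[10,10,10,10,10]}'
python3 -m creep '{"xyz":[[-40,31,0],[-85,67,0],[-135,106,0],[-180,140,0],[-190,148,0]],"angular":[[0,0,0],[0,0,0],[0,0,0],[0,0,0],[0,0,0]],"claw":[10,10,10,10,10]}'
python3 -m creep '{"xyz":[[0,0,0],[0,0,0]],"angular":[[0,0,0],[0,0,0]],"claw":[10,10]}'
python3 - <<'E'
from h import *
T0=pose(); print(T0[:3,3],bot.get_state()["joint_pos"].round(2))
K,T=cam("side"); p,d=viewer.grab_frame("side"); W=cloud(K,T,d)
blob(W,(.561,.040),.04,.135,.19)
cv2.imwrite("pics/s5.png",cv2.resize(p[130:280,210:410,::-1],None,fx=4,fy=4,interpolation=cv2.INTER_CUBIC))
E
```

```text
time: 5.05
tool_pos: [0.4798, 0.2679, 0.2157]
orientation: [0.0, 0.809, 0.588, 0.0]
contact_force: [-0.3, 0.5, -0.6]
opening: 0.229
finger_force: 58.6
time: 5.68
tool_pos: [0.5618, 0.0383, 0.213]
orientation: [-0.001, 0.81, 0.587, -0.001]
contact_force: [0.0, 1.5, -0.0]
opening: 0.224
finger_force: 58.8
time: 5.92
tool_pos: [0.5613, 0.0425, 0.2148]
orientation: [-0.0, 0.808, 0.589, -0.0]
contact_force: [-0.2, 0.1, -0.8]
opening: 0.228
finger_force: 58.8
[0.56132175 0.0425261  0.21482959] [0.08 0.11 0.17 1.63 0.   1.96]
n 77 mean [0.5579 0.045  0.1608] rect c 557.5 44.4 size 9.3 6.1 ang 39.3
```

View pics/s5.png

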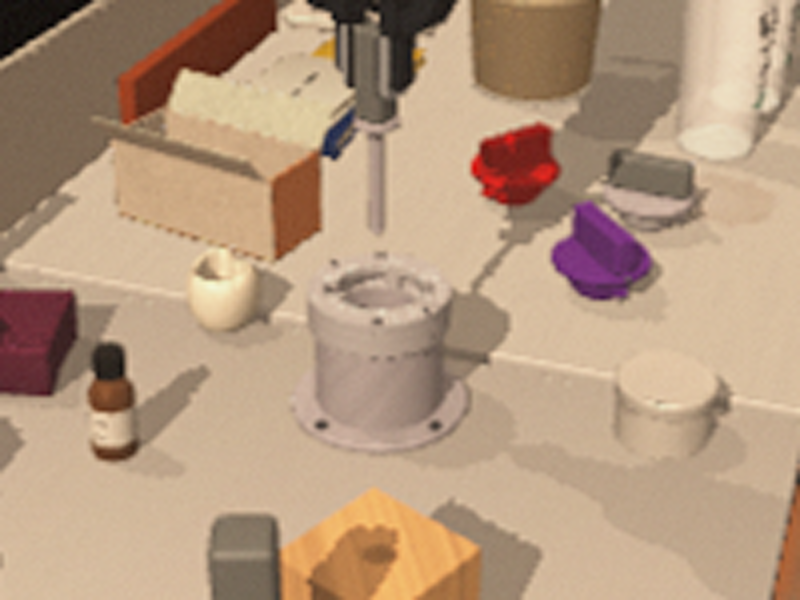

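The rod hangs straight over the canister mouth, with its tip at (376,232) and the mouth at (378,288). I'm dipping by 92 mm, holding, and raising it back.

```bash
python3 -m creep '{"xyz":[[0,0,40],[0,0,75],[0,0,92],[0,0,92],[0,0,92]],"angular":[[0,0,0],[0,0,0],[0,0,0],[0,0,0],[0,0,0]],"claw":[10,10,10,10,10]}'
python3 -m creep '{"xyz":[[0,0,0],[0,0,-35],[0,0,-70],[0,0,-92],[0,0,-92]],"angular":[[0,0,0],[0,0,0],[0,0,0],[0,0,0],[0,0,0]],"claw":[10,10,10,10,10]}'
python3 -m creep '{"xyz":[[40,-31,0],[85,-67,0],[135,-106,0],[180,-140,0],[190,-148,0]],"angular":[[0,0,0],[0,0,0],[0,0,0],[0,0,0],[0,0,0]],"claw":[10,10,10,10,10]}'
python3 -m creep '{"xyz":[[0,0,0],[0,0,0],[0,0,0]],"angular":[[0,0,0],[0,0,0],[0,0,0]],"claw":[10,10,10]}'
```

```text
time: 6.6
tool_pos: [0.5624, 0.0417, 0.125]
orientation: [0.001, 0.809, 0.588, 0.001]
contact_force: [0.2, -0.1, -0.3]
opening: 0.224
finger_force: 58.8
time: 7.22
tool_pos: [0.5628, 0.0413, 0.2178]
orientation: [0.001, 0.809, 0.588, 0.002]
contact_force: [0.3, -1.1, -0.3]
opening: 0.231
finger_force: 58.7
time: 7.85
tool_pos: [0.478, 0.2702, 0.2142]
orientation: [-0.0, 0.808, 0.59, -0.001]
contact_force: [-0.5, -0.0, -0.5]
opening: 0.228
finger_force: 58.9
time: 8.22
tool_pos: [0.4801, 0.2665, 0.2154]
orientation: [0.0, 0.809, 0.587, -0.0]
contact_force: [0.5, -0.0, -0.4]
opening: 0.228
finger_force: 58.9
```

```bash
python3 -m creep '{"xyz":[[0,0,12],[0,0,22],[0,0,28],[0,0,34],[0,0,40]],"angular":[[0,0,0],[0,0,0],[0,0,0],[0,0,0],[0,0,0]],"claw":[10,10,10,10,10]}'
python3 -m creep '{"xyz":[[0,0,15],[0,0,35],[0,0,55],[0,0,70],[0,0,73]],"angular":[[0,0,0],[0,0,0],[0,0,0],[0,0,0],[0,0,0]],"claw":[10,10,10,10,10]}'
python3 -m creep '{"xyz":[[0,0,1.5],[0,0,1.5],[0,0,1.5]],"angular":[[0,0,0],[0,0,0],[0,0,0]],"claw":[10,10,10]}'
```

```text
time: 8.85
tool_pos: [0.4795, 0.2677, 0.1751]
orientation: [0.0, 0.809, 0.588, 0.0]
contact_force: [0.0, 1.3, -0.4]
opening: 0.226
finger_force: 58.9
time: 9.48
tool_pos: [0.4791, 0.2674, 0.1014]
orientation: [-0.0, 0.809, 0.588, -0.001]
contact_force: [0.4, 0.1, -0.4]
opening: 0.224
finger_force: 59.0
time: 9.85
tool_pos: [0.4798, 0.2678, 0.1014]
orientation: [0.0, 0.809, 0.588, 0.0]
contact_force: [0.5, 0.2, -0.3]
opening: 0.226
finger_force: 59.2
```

```bash
python3 -m creep '{"xyz":[[0,0,0],[0,0,0],[0,0,0],[0,0,0],[0,0,0]],"angular":[[0,0,0],[0,0,0],[0,0,0],[0,0,0],[0,0,0]],"claw":[55,55,55,55,55]}'
python3 -m creep '{"xyz":[[0,0,-20],[0,0,-60],[0,0,-100],[0,0,-110],[0,0,-110]],"angular":[[0,0,0],[0,0,0],[0,0,0],[0,0,0],[0,0,0]],"claw":[55,55,55,55,55]}'
python3 - <<'E'
from h import *
K,T=cam("wrist"); p,d=viewer.grab_frame("wrist"); W=cloud(K,T,d)
print(bot.get_state()["joint_pos"].round(2))
blob(W,(.4785,.266),.03,.132,.16);blob(W,(.4785,.266),.06,.077,.083)
E
```

```text
time: 10.48
tool_pos: [0.4796, 0.2677, 0.1009]
orientation: [0.0, 0.809, 0.588, 0.0]
contact_force: [0.1, -0.6, 0.5]
opening: 0.643
finger_force: 0.0
time: 11.1
tool_pos: [0.4797, 0.2678, 0.211]
orientation: [0.0, 0.809, 0.588, 0.0]
contact_force: [-0.1, -0.0, 0.4]
opening: 0.642
finger_force: 0.0
[ 0.51  0.08  0.13  1.62 -0.    2.39]
n 690 mean [0.4808 0.2676 0.1407] rect c 480.3 266.3 size 20.1 19.4 ang 72.0
n 4028 mean [0.4797 0.2715 0.0816] rect c 478.5 266.4 size 70.9 70.3 ang 67.1
```

The rod is back home: its top is at 0.1407 as before and it is centred on the stand. For the lid I'll use tool yaw 175°, which keeps joint 6 in range through the turn.

```bash
python3 -m creep '{"xyz":[[-45,12,0],[-96,25,0],[-148,39,0],[-200,53,0],[-257,68,0]],"angular":[[0,0,-10.3],[0,0,-20.6],[0,0,-30.9],[0,0,-41.2],[0,0,-51.5]],"claw":[70,70,70,70,70]}'
python3 -m creep '{"xyz":[[-42,-31,0],[-84,-62,10],[-126,-94,25],[-168,-126,40],[-213,-159,50]],"angular":[[0,0,-10.3],[0,0,-20.6],[0,0,-30.9],[0,0,-41.2],[0,0,-51.5]],"claw":[70,70,70,70,70]}'
python3 -m creep '{"xyz":[[0,0,0],[0,0,0],[0,0,0]],"angular":[[0,0,0],[0,0,0],[0,0,0]],"claw":[70,70,70]}'
python3 - <<'E'
from h import *
T0=pose(); K,T=cam("wrist"); p,d=viewer.grab_frame("wrist"); W=cloud(K,T,d)
print(bot.get_state()["joint_pos"].round(2),np.degrees(np.arctan2(T0[1,0],T0[0,0])))
P=blob(W,(.4495,-.2623),.045,.05,.065); blob(W,(.4495,-.2623),.05,.022,.034)
cv2.imwrite("pics/w6.png",p[:,:,::-1])
E
```

```text
time: 11.78
tool_pos: [0.4652, 0.0098, 0.2092]
orientation: [-0.001, 0.484, 0.875, -0.001]
contact_force: [0.3, -0.3, 0.8]
opening: 0.82
finger_force: 0.0
time: 12.4
tool_pos: [0.4425, -0.2483, 0.1598]
orientation: [-0.001, 0.085, 0.996, 0.001]
contact_force: [0.8, -0.4, 0.2]
opening: 0.819
finger_force: 0.0
time: 12.78
tool_pos: [0.4438, -0.246, 0.1621]
orientation: [-0.0, 0.088, 0.996, 0.0]
contact_force: [0.1, -0.7, 0.1]
opening: 0.826
finger_force: 0.0
[-0.51 -0.03 -0.08  1.52  0.   -0.33] 169.9597340098446
n 1259 mean [ 0.4477 -0.2618  0.0571] rect c 449.6 -262.3 size 63.6 16.1 ang -4.8
n 2890 mean [ 0.4473 -0.2612  0.0296] rect c 449.8 -262.4 size 71.1 70.9 ang -53.9
```

View pics/w6.png

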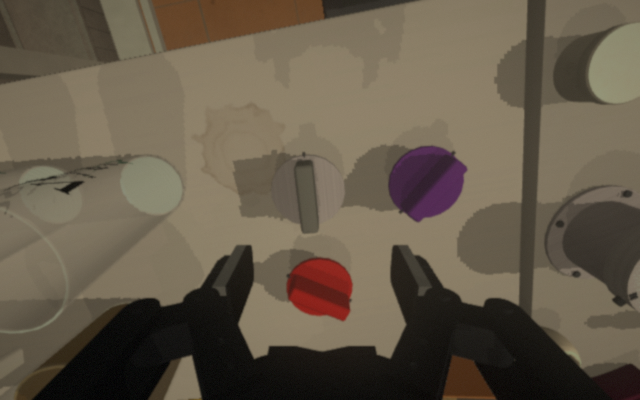

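The grey lid is at (307,188) with its handle upright in the image; purple (427,182) and red (320,288) are clear of the finger line. I'm descending in two parts.

```bash
python3 -m creep '{"xyz":[[-8,-15,30],[-8,-15,60],[-8,-15,85],[-8,-15,85],[-8,-15,85]],"angular":[[0,0,-5.3],[0,0,-5.3],[0,0,-5.3],[0,0,-5.3],[0,0,-5.3]],"claw":[50,50,50,50,50]}'
python3 - <<'E'
from h import *
print(*[(round(np.degrees(np.arctan2(pose()[1,0],pose()[0,0])),2),pose()[:3,3].round(4)) for _ in range(1)])
E
```

```text
time: 13.45
tool_pos: [0.4496, -0.263, 0.0785]
orientation: [0.001, 0.041, 0.999, -0.0]
contact_force: [-0.4, -0.3, -0.4]
opening: 0.586
finger_force: 0.0
(np.float64(175.29), array([ 0.4496, -0.263 ,  0.0785]))
```

```bash
python3 -m creep '{"xyz":[[0,0,20],[0,0,35],[0,0,44],[0,0,44]],"angular":[[0,0,0],[0,0,0],[0,0,0],[0,0,0]],"claw":[50,50,50,50]}'
python3 -m creep '{"xyz":[[0,0,0],[0,0,0],[0,0,0],[0,0,0],[0,0,0]],"angular":[[0,0,0],[0,0,0],[0,0,0],[0,0,0],[0,0,0]],"claw":[5,5,5,5,5]}'
```

```text
time: 13.95
tool_pos: [0.4487, -0.2631, 0.0329]
orientation: [-0.0, 0.041, 0.999, 0.0]
contact_force: [0.5, -0.6, 0.7]
opening: 0.584
finger_force: 0.0
time: 14.58
tool_pos: [0.4492, -0.2634, 0.0336]
orientation: [0.0, 0.041, 0.999, -0.0]
contact_force: [-0.4, 0.9, 4.0]
opening: 0.173
finger_force: 61.5
```

```bash
python3 -m creep '{"xyz":[[0,0,-15],[0,0,-50],[0,0,-100],[0,0,-130],[0,0,-130]],"angular":[[0,0,0],[0,0,0],[0,0,0],[0,0,0],[0,0,0]],"claw":[5,5,5,5,5]}'
python3 -m creep '{"xyz":[[-14,50,0],[-30,108,0],[-46,168,0],[-62,226,0],[-78,280,0]],"angular":[[0,0,-5],[0,0,-10],[0,0,-15],[0,0,-20],[0,0,-23.8]],"claw":[5,5,5,5,5]}'
python3 - <<'E'
from h import *
T=pose(); print(np.degrees(np.arctan2(T[1,0],T[0,0])),T[:3,3],bot.get_state()["joint_pos"].round(2))
E
```

```text
time: 15.2
tool_pos: [0.4499, -0.2639, 0.1664]
orientation: [0.002, 0.042, 0.999, -0.001]
contact_force: [0.1, -0.4, -2.6]
opening: 0.173
finger_force: 60.8
time: 15.82
tool_pos: [0.5497, 0.0114, 0.1622]
orientation: [-0.001, -0.167, 0.986, 0.0]
contact_force: [0.5, -0.8, -1.5]
opening: 0.173
finger_force: 60.8
-160.79295175203447 [0.54972631 0.01135851 0.16218699] [ 0.02  0.07  0.03  1.53 -0.   -0.31]
```

```bash
python3 -m creep '{"xyz":[[-20,24.5,0],[-20,24.5,0],[-20,24.5,0],[-20,24.5,0]],"angular":[[0,0,0],[0,0,0],[0,0,0],[0,0,0]],"claw":[5,5,5,5]}'
python3 - <<'E'
from h import *
T=pose(); print(np.degrees(np.arctan2(T[1,0],T[0,0])),T[:3,3])
for n in ("wrist","side"):
    K,T=cam(n); p,d=viewer.grab_frame(n); W=cloud(K,T,d); print(n)
    if n=="wrist": cv2.imwrite("pics/w7.png",p[:,:,::-1])
    blob(W,(.561,.04),.05,.152,.164); blob(W,(.561,.04),.05,.18,.19);blob(W,(.561,.04),.05,.08,.092)
cv2.imwrite("pics/s7.png",cv2.resize(p[110:260,220:420,::-1],None,fx=4,fy=4,interpolation=cv2.INTER_CUBIC))
E
```

```text
time: 16.32
tool_pos: [0.5604, 0.038, 0.163]
orientation: [-0.0, -0.165, 0.986, -0.0]
contact_force: [-0.8, -0.1, -1.0]
opening: 0.173
finger_force: 60.7
-161.02939340982246 [0.56043947 0.03800118 0.1630351 ]
wrist
n 5511 mean [0.5479 0.0324 0.1589] rect c 551.8 33.3 size 71.1 58.0 ang -70.4
n 4678 mean [0.5563 0.0351 0.1864] rect c 560.6 34.4 size 63.2 39.3 ang -1.9
n 2966 mean [0.5369 0.0341 0.0865] rect c 542.0 35.7 size 87.8 49.4 ang -76.4
side
n 241 mean [0.5523 0.0551 0.1583] rect c 553.9 51.1 size 75.3 46.8 ang 20.0
n 126 mean [0.5562 0.0453 0.185 ] rect c 557.2 44.9 size 61.8 32.3 ang 15.2
n 438 mean [0.5569 0.0463 0.0853] rect c 558.1 42.8 size 88.5 85.9 ang -68.0
```

View pics/w7.png

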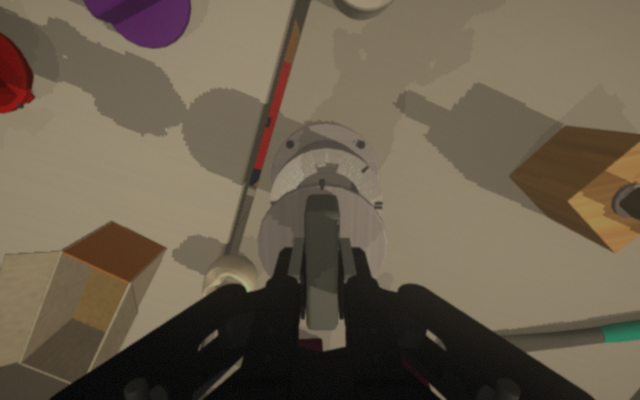

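The lid is held level. The canister's notch at (322,155) lines up with the handle (322,195), with the single mark at (365,170) and the pair at (378,205). I'll fit circles to get the offset between the lid and the canister.

Run:
```python
from h import *
from scipy.optimize import least_squares
K,T=cam("wrist"); p,d=viewer.grab_frame("wrist"); W=cloud(K,T,d)
for z0,z1,r in((.155,.163,36),(.083,.0895,44)):
    m=(np.hypot(W[...,0]-.561,W[...,1]-.04)<.055)&(W[...,2]>z0)&(W[...,2]<z1)
    P=W[m][:,:2]*1000; 
    def far(P,c):
        a=np.round(np.degrees(np.arctan2(*(P-c).T[::-1]))/4); q=np.hypot(*(P-c).T)
        return np.array([P[a==k][np.argmax(q[a==k])] for k in np.unique(a)])
    c=np.array([561,40.]); 
    for _ in range(4):
        E=far(P,c); E=E[abs(np.hypot(*(E-c).T)-r)<6]
        c=least_squares(lambda c:np.hypot(*(E-c).T)-r,c,loss="soft_l1").x
    print(c,len(E),np.abs(np.hypot(*(E-c).T)-r).mean())
```

```text
[560.97717767  36.80510948] 64 0.4496195253903068
[561.01071632  40.13637089] 51 0.1539229369181993
```

```bash
python3 -m creep '{"xyz":[[-0.5,2,15],[-0.5,2,30],[-0.5,2,40],[-0.5,2,47],[-0.5,2,47]],"angular":[[0,0,0],[0,0,0],[0,0,0],[0,0,0],[0,0,0]],"claw":[5,5,5,5,5]}'
python3 -m creep '{"xyz":[[0,0,3],[0,0,6],[0,0,9],[0,0,9]],"angular":[[0,0,0],[0,0,0],[0,0,0],[0,0,0]],"claw":[5,5,5,5]}'
```

```text
time: 17.1
tool_pos: [0.5603, 0.0411, 0.1156]
orientation: [-0.0, -0.165, 0.986, 0.0]
contact_force: [-0.1, 0.7, -0.8]
opening: 0.176
finger_force: 60.8
time: 17.6
tool_pos: [0.5605, 0.041, 0.1069]
orientation: [-0.0, -0.165, 0.986, 0.0]
contact_force: [-0.8, 0.1, -0.6]
opening: 0.175
finger_force: 60.8
```

The lugs are already below the rim with no contact force. I'll continue down.

```bash
python3 -m creep '{"xyz":[[0,0,3],[0,0,6],[0,0,8],[0,0,8]],"angular":[[0,0,0],[0,0,0],[0,0,0],[0,0,0]],"claw":[5,5,5,5]}'
python3 -m creep '{"xyz":[[0,0,1.5],[0,0,2.5],[0,0,2.5]],"angular":[[0,0,0],[0,0,0],[0,0,0]],"claw":[5,5,5]}'
```

```text
time: 18.1
tool_pos: [0.5605, 0.041, 0.099]
orientation: [-0.0, -0.165, 0.986, 0.0]
contact_force: [-0.3, -0.6, -1.6]
opening: 0.174
finger_force: 60.8
time: 18.48
tool_pos: [0.5606, 0.0411, 0.0967]
orientation: [0.0, -0.165, 0.986, -0.0]
contact_force: [0.2, -0.1, -1.4]
opening: 0.176
finger_force: 60.8
```

```bash
python3 -m creep '{"xyz":[[0,0,1],[0,0,1],[0,0,1]],"angular":[[0,0,0],[0,0,0],[0,0,0]],"claw":[5,5,5]}'
```

```text
time: 18.85
tool_pos: [0.5607, 0.0411, 0.0966]
orientation: [0.0, -0.165, 0.986, -0.0]
contact_force: [-1.6, -0.1, 5.2]
opening: 0.171
finger_force: 61.6
```

The lid is seated: contact force is 5 N and the lid origin is at about 63 mm. Now I'll turn it clockwise, which is positive about tool z.

```bash
python3 -m creep '{"xyz":[[0,0,0],[0,0,0],[0,0,0],[0,0,0],[0,0,0]],"angular":[[0,0,5],[0,0,11],[0,0,17],[0,0,22],[0,0,22]],"claw":[5,5,5,5,5]}'
```

```text
time: 19.48
tool_pos: [0.5612, 0.0409, 0.0966]
orientation: [0.001, 0.026, 1.0, -0.0]
contact_force: [1.8, -1.3, 5.7]
opening: 0.175
finger_force: 61.8
```

```bash
python3 -m creep '{"xyz":[[0,0,0],[0,0,0],[0,0,0],[0,0,0],[0,0,0]],"angular":[[0,0,6],[0,0,12],[0,0,18],[0,0,23],[0,0,23]],"claw":[5,5,5,5,5]}'
python3 -m creep '{"xyz":[[0,0,0],[0,0,0]],"angular":[[0,0,0],[0,0,0]],"claw":[5,5]}'
python3 - <<'E'
from h import *
T0=pose(); print(np.degrees(np.arctan2(T0[1,0],T0[0,0])),T0[:3,3])
K,T=cam("wrist"); p,d=viewer.grab_frame("wrist"); W=cloud(K,T,d)
blob(W,(.561,.04),.045,.086,.0965);P=blob(W,(.561,.04),.034,.117,.1225)
cv2.imwrite("pics/w8.png",cv2.resize(p[100:350,170:470,::-1],None,fx=2,fy=2))
K,T=cam("scene"); p,d=viewer.grab_frame("scene"); W=cloud(K,T,d); blob(W,(.4785,.266),.03,.12,.16)
E
```

```text
time: 20.1
tool_pos: [0.5611, 0.0408, 0.0966]
orientation: [0.001, 0.224, 0.975, 0.0]
contact_force: [0.6, -1.2, 5.6]
opening: 0.172
finger_force: 61.8
time: 20.35
tool_pos: [0.5611, 0.0409, 0.0966]
orientation: [0.001, 0.223, 0.975, 0.0]
contact_force: [1.0, -1.5, 5.4]
opening: 0.174
finger_force: 61.8
154.17408489850752 [0.56109264 0.04089036 0.09660626]
n 9362 mean [0.5471 0.0469 0.0902] rect c 553.6 43.9 size 87.7 71.7 ang 63.7
n 4315 mean [0.5578 0.0415 0.1203] rect c 561.4 42.0 size 63.4 39.3 ang -5.1
n 94 mean [0.4759 0.2703 0.133 ] rect c 477.6 268.0 size 20.6 20.3 ang 69.2
```

View pics/w8.png

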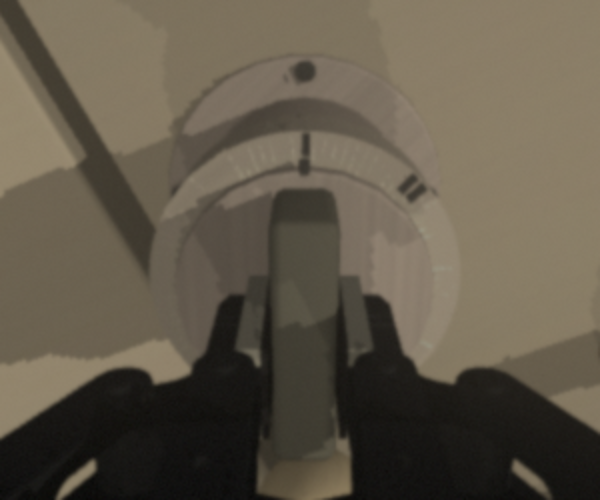

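The lid lies flat on the rim and its handle (305,190) points straight at the single mark (305,150), with the lock pair still away at (412,188). The rod is upright in its stand. I'm handing in.

```bash
python3 -c "
from rig import sign_off
print(sign_off())"
```

```text
the job is handed in; nothing more can be done
None
```

The job is handed in, with no verdict reported: the rod was dipped and is back home in its stand, the lid is seated, turned 45° clockwise to the single mark and still gripped, and the bottle, heart mould and tin were not touched.

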